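# Fit the flatted lifting handle into the tube rack

## Robot

A 7-joint arm with a two-finger parallel gripper is mounted at the origin on a cart in front of the work surface, level with it; the furniture and walls round the work are solid. World frame = base frame: x ahead of the robot, y to its left, z up, the work surface at z = 0. Lengths are in m, angles in rad, forces in N, time in s.
With the tool pointing down it reaches from about 0.425 to 0.875 m from the base axis. Payload 9.9 kg.
Tool frame: the origin (TCP) lies between the finger pads; the fingertips stand 25 mm ahead of it and the grasp point (between the pads) lies 6 mm ahead of it; y points along the fingers, x is the direction in which the jaws open and shut, and the axes are right-handed (so a half turn about y gives the same grasp; the last joint's range is limited). The gripper opens to 85 mm and grips with 20 to 120 N. Pads are 22 mm wide; open, the fingers measure 114 mm over their backs; the gripper's body (76 mm by 85 mm) begins 54 mm behind the grasp point. The pads swing forward as they close: fully open they stand 13 mm farther back than shut.
Start: joints at [1.019, 0.576, 0.025, 1.437, -0.015, 1.129, -0.057], TCP at [0.304, -0.602, 0.256] pointing down, gripper open.
Joint ranges: [-2.76, 2.76], [-0.34, 2.15], [-1.52, 1.57], [0.19, 2.46], [-1.09, 4.23], [0.17, 1.99], [-2.82, 2.82]. Speed limits (rad/s): [2.22, 2.22, 3.01, 3.01, 3.14, 3.14, 3.14].

## Interface

Orientations are given as a unit quaternion [w, x, y, z].
In Python, from workcell import manip, hand, telemetry, camera, calibration, workorder, models gives the robot as it stands. Calls block until the motion is done:
- manip.move_pose(position, orientation): joint-space move of the TCP to a pose.
- manip.move_straight(position, rotation=None, vel=0.15, force_limit=None): straight line of the TCP; rotation=None keeps the orientation; vel is the mean speed in m/s. With force_limit (N) it stops when the force on the tool has changed by that much, and returns True; else False.
- manip.move_joints(angles): joint-space move.
- hand.gripper_to(opening, grasp_force=None): finger opening in m; grasp_force is the grip in N (None keeps the last); returns when the fingers have stopped.
- manip.pause(seconds).
- manip.inverse_kinematics(position, orientation): joint angles nearest the present ones, or None.
- telemetry.get_state(): the state.
- camera(name): name is "side" or "top"; returns (picture, depth): 384x512x3 uint8, red, green, blue; 384x512 float32, m along the optical axis (not along the pixel's ray), 0 where there is no reading.
- calibration(name): a dict with "fov_y" (degrees; the focal length in pixels is half the picture's height over the tangent of half this angle, whatever the lens; pixels are square), "cx", "cy" (the principal point, pixels), "k1" (the pictures are not rectified: a ray, as slopes to the right and down, at radius r is drawn at 1 + k1 r^2 times it, then the intrinsics apply), "extrinsics" (4x4, takes a point from world to camera coordinates). Camera axes: x right, y up, looking along -z (the intrinsics and any distortion apply to the point x, -y, -z); pixel columns grow to the right and rows downward; lengths in m; the calibration is good to about 2 mm. A picture is of the moment at which its call begins. calibration takes no time and is no camera call.
A pose or a line that the arm cannot do raises manip.PlanningError and nothing moves.
- workorder.close_job(): hands the job in, once; it reports no verdict.
Trained networks look in the newest picture that a camera, given by its name, has taken for a name from the list of things; names that differ only in an ending like _2 or _b are one class to them, and where a whole thing is asked for, a point or a joint stands for the part that bears it (a point fixed in the world has none). Each returns a list of dicts, best first, with "confidence" (0 to 1); they miss things now and then, are a little off and sometimes report something else, mostly with a low value. They report only what shows in the picture. A call takes as long as a camera call. They do not tell look-alikes from the thing itself.
- models.silhouettes(camera, thing): "region" (384x512 bool, what is visible of it) and "extent" ([left, top, width, height] in pixels, round what is visible of it).
The state is a dict: "time": time; "joints": joint angles; "joint_velocities": joint speeds; "joint_torque": joint torques, N m; "tcp_pos": TCP position; "tool_rot": TCP orientation; "wrist_force": force on the tool from outside, world axes, zero at the start; "wrist_torque": the same for the moment, N m; "finger_gap": finger opening in m.
Only numpy, scipy, OpenCV 4.12 (cv2) and the standard library are available. Lean on these libraries where they do the work, as an engineer would, in place of code of your own. Each camera call takes 0.05 s, during which the arm holds its last target.

## Task

Fit the tube rack with its lifting handle. Two handles stand on the worktop: take the one whose steel shank and collar have two flats, turn it so that the shank matches the oblong slot in the rack's top, and lower it through until its collar sits flat on the rack, then let go. Leave the fully round handle standing where it is.

Things in the scene. Friction and masses are not known exactly. Their poses are not given: they have to be found in the camera images.
- flat_handle_center (a point): Handle to fit, upright, 106 mm tall; point on its axis, 53 mm above the foot; z up. Steel shank 50 mm long: 44 mm round bar with two flats, 44 mm wide on x, 22 mm on y. Steel collar with like flats, 66 mm on x, 50 mm on y, 6 mm thick, underside 3 mm below the point. Black grip 24 x 24 mm, sides along x and y, 3 to 53 mm above the point: grip either pair. Fits either way round. About 0.2 kg.
- round_handle_center (a point): The other handle: same height and grip, but shank (44 mm in diameter) and collar (66 mm) are fully round; too thick for the slot. This point is on its axis, 53 mm above its foot.
- rack_slot (a point): Middle of the slot's mouth in the fixed white rack's top, 64 mm above the worktop; z up. Slot 52 mm on x, 30 mm on y, right through the 8 mm plate, free below, 4 mm chamfer. Handle home: its centre point is 3 mm above this. Rack 104 mm on x, 220 mm on y, its middle 55 mm from here towards +y; four 31 mm tube holes 90 and 135 mm towards +y, the far two hold fixed capped tubes 120 mm high.
- microscope2: Fixed microscope, an obstacle behind the rack's +y end: 236 mm along x, 172 mm along y, 397 mm tall; origin under its middle, on the worktop. It does not move between starts; swing past it on the robot's side or above.
There are look-alikes about, which are no part of the job. What is shaped like the part that bears flat_handle_center but pink or yellow is not meant.

How it is judged:
By the outcome, as a careful person would: the job done as asked, in the order asked, and still so for the second after the job is handed in, with the robot touching nothing.
It also fails if it takes over 42 s, if anything falls off the work surface, if the arm or the gripper's body presses on something with over 40 N, if the wrist force passes 120 N, or if a joint passes its speed limit or range.

## Working session

There is one attempt and no reset: what is moved stays moved. The work goes in short steps, each a Python script; the robot and the scene stay as the last script left them, time stands still between calls to the robot, and variables do not carry over. Pictures are saved under pics/ and viewed, and the job is handed in when it is done.

```bash
ls; mkdir -p pics; cat > h.py <<'E'
import numpy as np, cv2
from workcell import manip, hand, telemetry, camera, calibration, workorder, models
def cal(n):
    c=calibration(n); f=192/np.tan(np.radians(c["fov_y"])/2)
    return c,f,np.array(c["extrinsics"])
def world(n,depth):
    c,f,E=cal(n)
    v,u=np.mgrid[0:384,0:512].astype(float)
    xd=(u-c["cx"])/f; yd=(v-c["cy"])/f
    x,y=xd.copy(),yd.copy()
    for _ in range(20):
        s=1+c["k1"]*(x*x+y*y); x=xd/s;y=yd/s
    P=np.stack([x*depth,-y*depth,-depth],-1)
    R=E[:3,:3];t=E[:3,3]
    W=(P-t)@R
    W[depth<=0]=np.nan
    return W
def proj(n,p):
    c,f,E=cal(n)
    q=E[:3,:3]@np.array(p)+E[:3,3]
    x,y=q[0]/-q[2],-q[1]/-q[2]; s=1+c["k1"]*(x*x+y*y)
    return f*x*s+c["cx"],f*y*s+c["cy"]
E
cat > a.py <<'E'
from h import *
for n in("side","top"):
    im,d=camera(n); np.savez(f"{n}0.npz",im=im,d=d)
    cv2.imwrite(f"pics/{n}0.png",cv2.resize(im[:,:,::-1],(800,600),interpolation=cv2.INTER_CUBIC))
    W=world(n,d)
    c,f,E=cal(n); print(n,c["fov_y"],c["k1"],"campos",-E[:3,:3].T@E[:3,3])
    for th in("flat_handle_center","round_handle_center","rack_slot","microscope2"):
        try: r=models.silhouettes(n,th)
        except Exception as e: print(th,e); continue
        for s in r:
            m=s["region"]; w=W[m]; w=w[~np.isnan(w[:,0])]
            print(th,round(s["confidence"],2),s["extent"],np.round(np.median(w,0),3) if len(w) else None,np.round(np.percentile(w,[3,97],axis=0),3).tolist() if len(w) else None, im[m].mean(0).round())
print(telemetry.get_state())
E
python3 a.py
```

```text
pics
side 53.422319522732515 0.0176552197297911 campos [0.04295238 0.71604453 0.63125608]
flat_handle_center 0.86 [326.5, 141.3, 18.1, 34.6] [ 0.417 -0.385  0.055] [[0.397, -0.414, 0.005], [0.443, -0.37, 0.105]] [136. 116.  56.]
flat_handle_center 0.76 [294.7, 168.2, 16.0, 33.7] [ 0.437 -0.171  0.057] [[0.42, -0.285, 0.005], [0.507, -0.153, 0.106]] [81. 76. 72.]
flat_handle_center 0.64 [241.6, 176.9, 23.0, 39.7] [ 0.529 -0.056  0.057] [[0.509, -0.186, 0.001], [0.617, -0.034, 0.107]] [118.  72.  79.]
flat_handle_center 0.62 [281.2, 195.2, 24.8, 31.6] [ 0.41  -0.057  0.056] [[0.389, -0.082, 0.008], [0.439, -0.041, 0.106]] [134.  76.  87.]
round_handle_center 0.88 [310.6, 156.4, 24.1, 36.0] [ 0.418 -0.278  0.055] [[0.398, -0.309, 0.0], [0.449, -0.261, 0.105]] [96. 91. 84.]
rack_slot 0.71 [184.9, 211.5, 90.3, 83.0] [0.459 0.203 0.063] [[0.419, 0.032, 0.005], [0.523, 0.249, 0.12]] [163. 158. 146.]
top 43.054820559322366 -0.10888890333946226 campos [ 0.32573398 -0.07205219  1.29366383]
flat_handle_center 0.95 [236.9, 222.1, 25.9, 27.5] [ 0.412 -0.065  0.058] [[0.385, -0.088, 0.052], [0.444
[... 872 characters left out ...]
ray([ 1.01920567,  0.57572125,  0.0249094 ,  1.43715102, -0.01500807,
        1.12897288, -0.05652882]), 'joint_velocities': array([-8.05084440e-05, -1.16153282e-03,  5.03409316e-04, -1.15469563e-03,
        3.33201814e-04,  9.40928174e-04, -9.94486347e-06]), 'joint_torque': array([-9.84268991e-04, -7.64863658e+01,  2.24694103e+00, -2.86079532e+01,
        1.53197563e-02,  3.67579501e-03, -4.54194753e-05]), 'tcp_pos': array([ 0.30436356, -0.60246989,  0.25625671]), 'tool_rot': array([ 0.60227492, -0.60224877,  0.37053405, -0.37049408]), 'wrist_force': array([ 0.24822199, -0.04972292,  0.18223525]), 'wrist_torque': array([0.02360876, 0.05014755, 0.04081021]), 'finger_gap': 0.0851635769006195}
```

```bash
cat > c.py <<'E'
from h import *
z=np.load("top0.npz"); im=z["im"]
a=cv2.resize(im[150:260,110:400][:,:,::-1],None,fx=2.75,fy=2.75,interpolation=cv2.INTER_CUBIC)
b=cv2.resize(im[190:260,225:370][:,:,::-1],None,fx=5.5,fy=5.5,interpolation=cv2.INTER_CUBIC)[:290]
cv2.imwrite("pics/crop0.png",np.vstack([a,b[:, :a.shape[1]]]) if b.shape[1]>=a.shape[1] else a)
E
python3 c.py
```

```text
(no output)
```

View pics/top0.png

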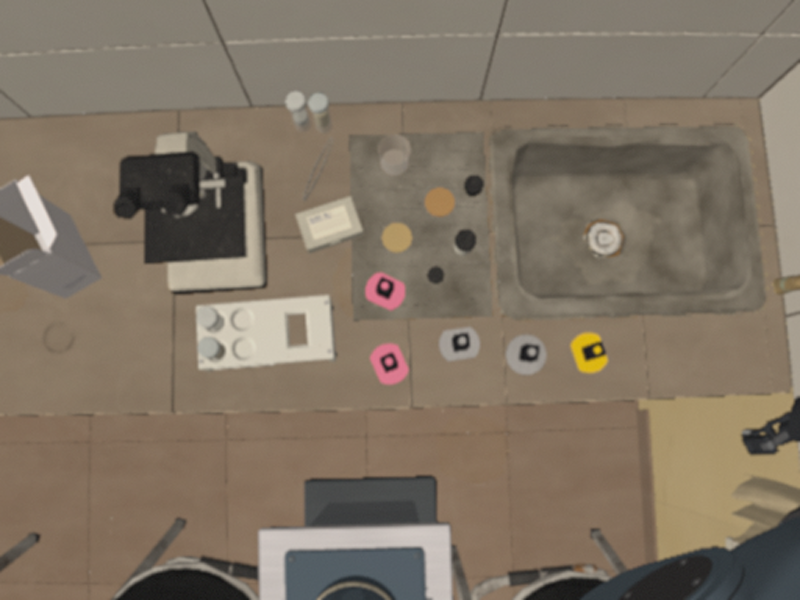

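View pics/side0.png

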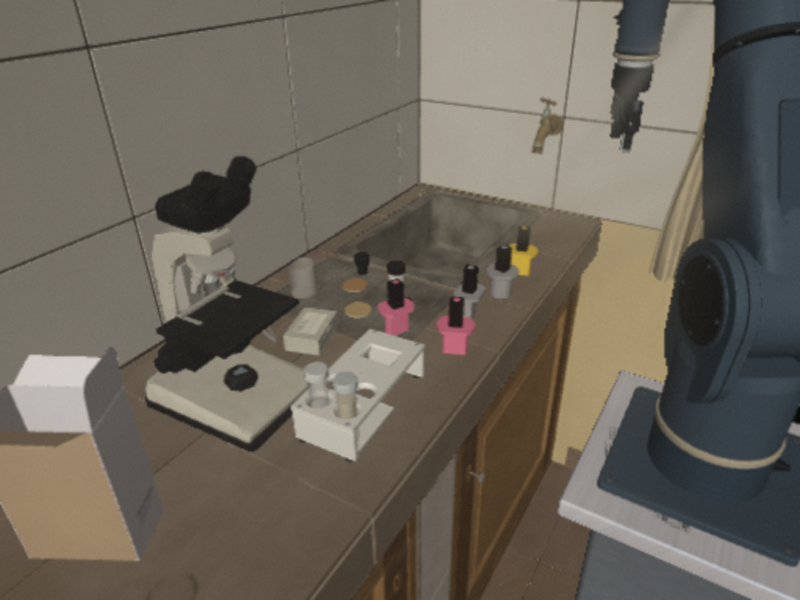

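```bash
sleep 1
```

```text
(no output)
```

View pics/crop0.png

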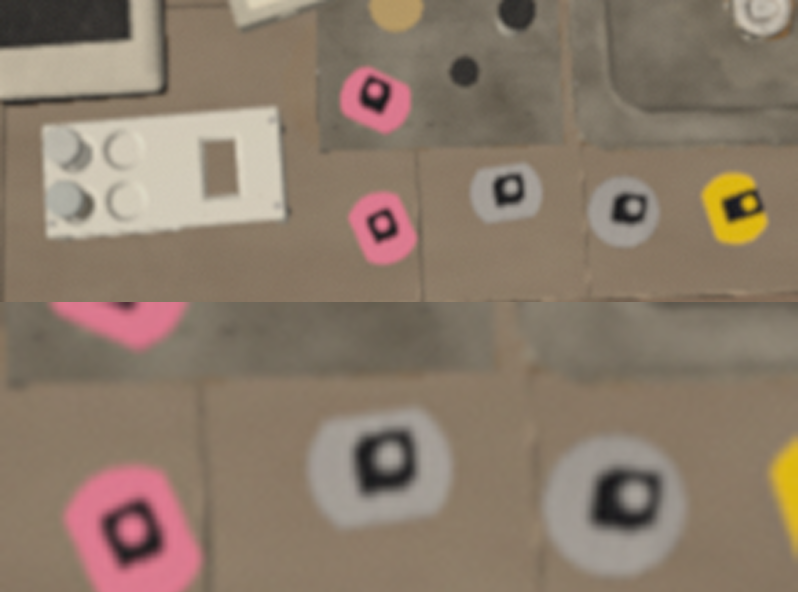

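The top view (800x600 scale) shows the grey flatted handle at about (460,343), the round grey one at (526,354), and the pink and yellow look-alikes. The rack is at (265,332), with its slot at (297,330). The flatted collar's long axis runs roughly along world y, while the slot's long axis is along x. Next I'll rectify onto height planes to measure precisely.

```bash
cat > m.py <<'E'
from h import *
def rect(n,im,h,x0,x1,y0,y1,s=0.0005):
    # rows: x decreasing ; cols: y decreasing (like the top picture)
    xs=np.arange(x1,x0,-s); ys=np.arange(y1,y0,-s)
    X,Y=np.meshgrid(xs,ys,indexing="ij")
    c,f,E=cal(n)
    q=np.stack([X,Y,np.full_like(X,h)],-1)@E[:3,:3].T+E[:3,3]
    x=q[...,0]/-q[...,2]; y=-q[...,1]/-q[...,2]; k=1+c["k1"]*(x*x+y*y)
    return cv2.remap(im,(f*x*k+c["cx"]).astype(np.float32),(f*y*k+c["cy"]).astype(np.float32),cv2.INTER_LINEAR),X,Y
def info(tag,m,X,Y):
    cs,_=cv2.findContours(m.astype(np.uint8),cv2.RETR_EXTERNAL,cv2.CHAIN_APPROX_NONE)
    c=max(cs,key=cv2.contourArea)
    p=np.array([[X[v,u],Y[v,u]] for u,v in c[:,0]])
    f=np.zeros(m.shape,np.uint8);cv2.drawContours(f,[c],-1,1,-1)
    P=np.stack([X[f>0],Y[f>0]],-1);ce=P.mean(0);w,v=np.linalg.eigh(np.cov(P.T))
    r=cv2.minAreaRect((p*1000).astype(np.float32))
    print(tag,"centroid",ce.round(4),"long axis deg",np.degrees(np.arctan2(v[1,1],v[0,1])).round(1),"sd",(np.sqrt(w)*1000).round(1),"minrect mm",np.round(r[0],1),np.round(r[1],1),round(r[2],1),"area",f.sum()*.25)
    return f,ce
if __name__=="__main__":
    import sys
    z=np.load(sys.argv[1] if len(sys.argv)>1 else "top0.npz"); im=z["im"]
    a,X,Y=rect("top",im,.056,.38,.5,-.24,-.12)
    hsv=cv2.cvtColor(a,cv2.COLOR_RGB2HSV); print(hsv[120,30],hsv[120,120],hsv[160,120],a[160,120],a[20,20])
    m=((hsv[...,1]<35)|(hsv[...,2]<70)).astype(np.uint8)
    m=cv2.morphologyEx(m,cv2.MORPH_OPEN,np.ones((9,9)))
    f,ce=info("collar",m,X,Y)
    b,X2,Y2=rect("top",im,.106,.38,.5,-.24,-.12)
    g=(cv2.cvtColor(b,cv2.COLOR_RGB2GRAY)<70)
    info("grip (at z .106)",g,X2,Y2)
    c,X3,Y3=rect("top",im,.064,.38,.56,0.,.28)
    hs=cv2.cvtColor(c,cv2.COLOR_RGB2HSV)
    r=((hs[...,2]>150)&(hs[...,1]<60)).astype(np.uint8); r=cv2.morphologyEx(r,cv2.MORPH_OPEN,np.ones((9,9)))
    fr,_=info("rack",r,X3,Y3)
    er=cv2.erode(fr,np.ones((15,15)))
    sl=((r==0)&(er>0)&(Y3<.12)).astype(np.uint8); fs,_=info("slot",sl,X3,Y3)
    def ov(i,f):
        i=i.copy();cs,_=cv2.findContours(f.astype(np.uint8),0,1);cv2.drawContours(i,cs,-1,(255,0,0),1);return i
    o=ov(c,fr);o=ov(o,fs)
    cv2.imwrite("pics/rect0.png",np.hstack([cv2.resize(ov(ov(a,f),g*0),(240,240)),np.zeros((240,5,3),np.uint8),cv2.resize(o,(373,240))])[:,:,::-1])
    z=np.load("side0.npz"); W=world("side",z["d"]); 
    for nm,c0 in(("flat",(.44,-.178)),):
        k=(np.hypot(W[...,0]-c0[0],W[...,1]-c0[1])<.05)&(W[...,2]>.1)
        print("side grip top",W[k].mean(0).round(4),k.sum())
    W=world("top",np.load("top0.npz")["d"])
    k=(np.hypot(W[...,0]-.44,W[...,1]+.178)<.05)&(W[...,2]>.1); print("top grip top",W[k].mean(0).round(4),k.sum())
E
python3 m.py
```

```text
[ 15  69 137] [150   6  45] [ 16  31 154] [154 145 135] [120 110  95]
collar centroid [ 0.4438 -0.1803] long axis deg 97.9 sd [13.4 17.1] minrect mm [ 443.7 -180.3] [49.4 65.2] 6.7 area 2843.5
grip (at z .106) centroid [ 0.44   -0.1767] long axis deg 87.8 sd [6.7 7.4] minrect mm [ 441.8 -178.6] [22.3 24.1] 6.3 area 286.5
rack centroid [0.4717 0.1386] long axis deg 93.3 sd [31.7 64.3] minrect mm [471.  138.3] [112.  224.3] 3.0 area 24501.25
slot centroid [0.474  0.0848] long axis deg -177.9 sd [ 8.3 14. ] minrect mm [474.1  84.7] [49.6 29.4] 2.2 area 1401.5
side grip top [ 0.4424 -0.1785  0.1043] 44
top grip top [ 0.4429 -0.1799  0.1065] 95
```

```bash
sleep 2
```

```text
(no output)
```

View pics/rect0.png

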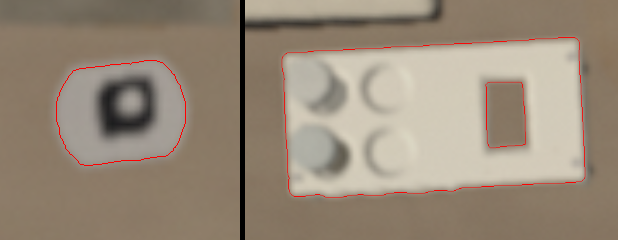

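```bash
cat >> h.py <<'E'
from scipy.spatial.transform import Rotation as Ro
def quat(g):
    g=np.radians(g); x=np.array([np.cos(g),np.sin(g),0]); y=np.array([0,0,-1.]); z=np.cross(x,y)
    q=Ro.from_matrix(np.stack([x,y,z],1)).as_quat(); return [float(v) for v in (q[3],q[0],q[1],q[2])]
HC=np.array([.4437,-.1800]); HY=97.0; SL=np.array([.4743,.0847]); SY=2.7
E
python3 - <<'E'
from h import *
q=telemetry.get_state()["tool_rot"]; print(Ro.from_quat(np.roll(q,-1)).as_matrix().round(2))
for g in (7,97,187,277):
    a=manip.inverse_kinematics([*HC,.09],quat(g)); print("grasp",g,None if a is None else np.round(a,2))
    for d in(-94.3,85.7):
        b=manip.inverse_kinematics([*SL,.104],quat(g+d)); print("   place",g+d,None if b is None else np.round(b,2))
E
```

```text
[[ 0.45 -0.    0.89]
 [-0.89  0.    0.45]
 [-0.   -1.    0.  ]]
grasp 7 [ 0.48  0.54 -0.28  2.13  0.29  0.51  0.11]
   place -87.3 [-0.25  0.51 -0.04  2.11  0.04  0.52 -1.84]
   place 92.7 [ 0.17  0.57 -0.65  2.1   0.57  0.65  0.75]
grasp 97 [ 0.68  0.58 -0.58  2.12  0.56  0.6   1.4 ]
   place 2.700000000000003 [-0.03  0.52 -0.35  2.11  0.33  0.57 -0.57]
   place 182.7 [ 0.5   0.83 -1.3   2.09  0.97  1.04  1.88]
grasp 187 [ 0.01  0.57  0.41  2.14 -0.46  0.51 -2.25]
   place 92.7 [ 0.17  0.57 -0.65  2.1   0.57  0.65  0.75]
   place 272.7 [-0.25  0.51 -0.04  2.11  0.04  0.52 -1.84]
grasp 277 [ 0.26  0.53  0.04  2.14 -0.05  0.48 -1.11]
   place 182.7 [ 0.5   0.83 -1.3   2.09  0.97  1.04  1.88]
   place 362.7 [-0.03  0.52 -0.35  2.11  0.33  0.57 -0.57]
```

```bash
cat > g.py <<'E'
from h import *
q=quat(7); t0=telemetry.get_state()["time"]
manip.move_pose([*HC,.22],q)
hand.gripper_to(.06)
manip.move_straight([*HC,.125],vel=.15)
print("touch",manip.move_straight([*HC,.090],vel=.08,force_limit=8))
hand.gripper_to(.015,grasp_force=60)
s=telemetry.get_state();print(s["finger_gap"],s["tcp_pos"],s["wrist_force"])
manip.move_straight([*HC,.25],vel=.15)
s=telemetry.get_state();print(s["finger_gap"],s["tcp_pos"],s["wrist_force"],s["time"]-t0,s["time"])
for n in("side","top"):
    im,d=camera(n); np.savez(f"{n}1.npz",im=im,d=d)
    cv2.imwrite(f"pics/{n}1.png",cv2.resize(im[60:280,180:460][:,:,::-1],(763,600),interpolation=cv2.INTER_CUBIC))
E
python3 g.py
```

```text
touch False
0.023398758114144737 [ 0.44409003 -0.18010017  0.09050274] [-0.51353126  0.33021229  6.14227573]
0.023162933617004982 [ 0.44318347 -0.17989495  0.24922014] [ 1.02285854 -0.06878822 -0.79897756] 5.0167 5.5167
```

```bash
sleep 1
```

```text
(no output)
```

View pics/side1.png

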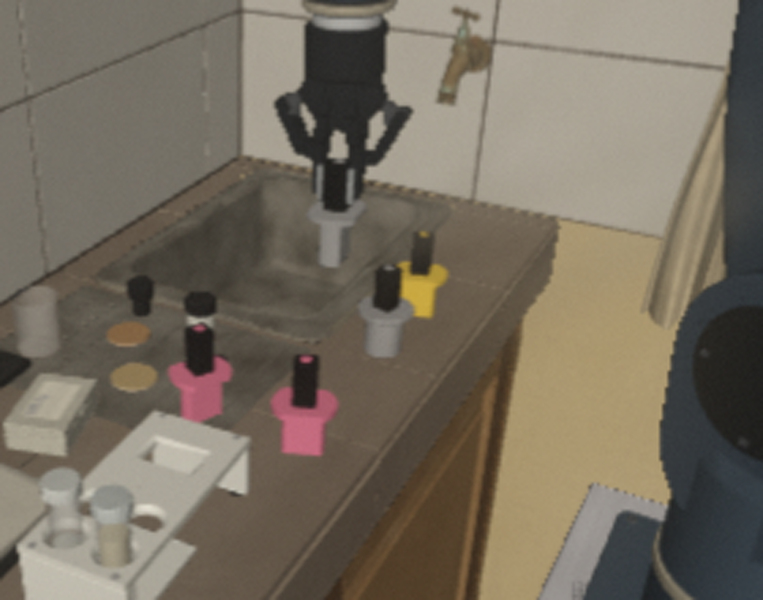

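View pics/top1.png

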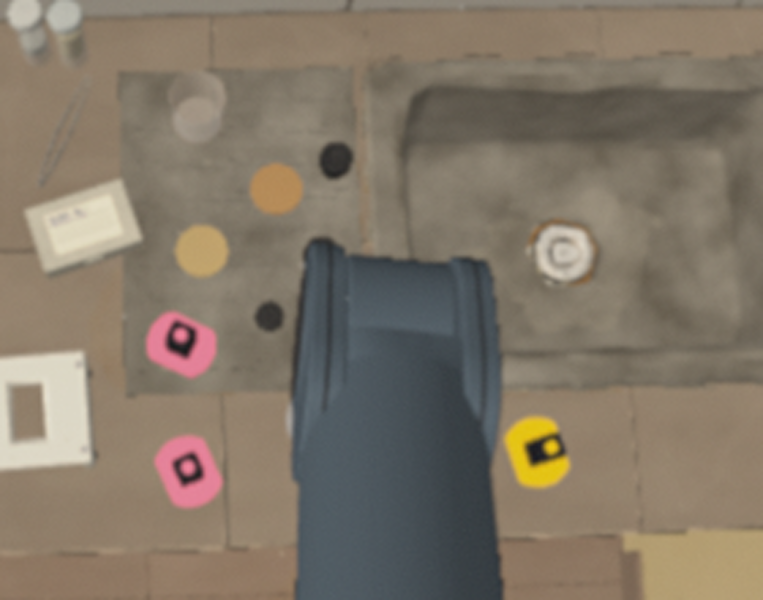

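The side view shows the handle held upright at (335,230) and the round grey one still standing. The gap of 23 mm fits the grip. Next I'll carry it to the slot.

```bash
cat > p.py <<'E'
from h import *
q=quat(92.7)
manip.move_straight([*SL,.25],rotation=q,vel=.15)
s=telemetry.get_state();print(s["tcp_pos"],s["time"])
manip.move_straight([*SL,.175],vel=.12)
im,d=camera("side"); np.savez("side2.npz",im=im,d=d)
cv2.imwrite("pics/side2.png",cv2.resize(im[130:310,150:350][:,:,::-1],(666,600),interpolation=cv2.INTER_CUBIC))
s=telemetry.get_state();print(s["tcp_pos"],s["wrist_force"],s["time"],s["finger_gap"])
E
python3 p.py
```

```text
[0.47426397 0.08402642 0.24993149] 7.5417
[0.47476651 0.0849071  0.1756858 ] [ 0.54764981  0.51142705 -1.85097922] 8.3667 0.023265495146921972
```

```bash
sleep 1
```

```text
(no output)
```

View pics/side2.png

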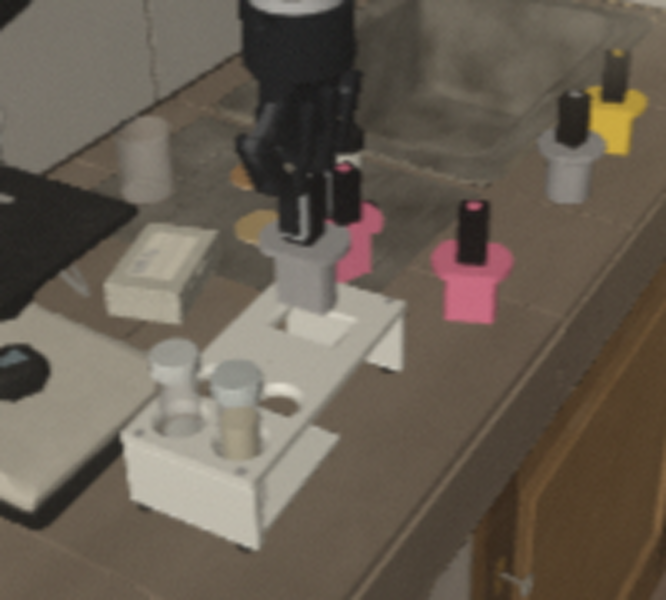

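The wide face of the shank, at (307,280), is aligned with the slot at (315,325), and its foot is above the slot. Next is a force-limited descent.

```bash
cat > d.py <<'E'
from h import *
for z in (.145,.120,.1035):
    t=manip.move_straight([*SL,z],vel=.05,force_limit=10)
    s=telemetry.get_state();print(z,t,s["tcp_pos"].round(4),s["wrist_force"].round(1),s["wrist_torque"].round(2),s["time"],s["finger_gap"].round(4))
    if t: break
im,d=camera("side"); np.savez("side3.npz",im=im,d=d)
cv2.imwrite("pics/side3.png",cv2.resize(im[130:310,150:350][:,:,::-1],(666,600),interpolation=cv2.INTER_CUBIC))
E
python3 d.py
```

```text
Traceback (most recent call last):
  File "d.py", line 4, in <module>
    s=telemetry.get_state();print(z,t,s["tcp_pos"].round(4),s["wrist_force"].round(1),s["wrist_torque"].round(2),s["time"],s["finger_gap"].round(4))
                                                                                                                           ^^^^^^^^^^^^^^^^^^^^^
AttributeError: 'float' object has no attribute 'round'
```

```bash
sleep 1
sed -i 's/s\["finger_gap"\].round(4)/s["finger_gap"]/' d.py; python3 d.py
```

```text
0.145 False [0.4744 0.0847 0.1452] [ 0.2 -0.  -2.1] [ 0.    0.01 -0.02] 9.3667 0.023228595242285485
0.12 False [0.4742 0.0848 0.1199] [-0.2  0.1 -1.6] [-0.05 -0.07 -0.03] 10.0167 0.023005041353580488
0.1035 True [0.4745 0.0848 0.1042] [-0.5 -0.3  5.8] [-0.09  0.15 -0.01] 10.375 0.023549476889639594
```

```bash
sleep 1
```

```text
(no output)
```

View pics/side3.png

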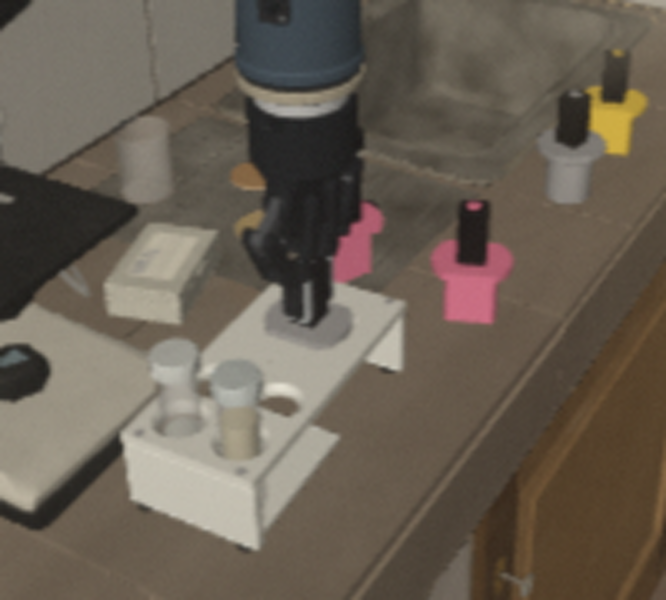

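The shank went through without contact, and the collar met the rack at TCP z 0.104, the height expected. It shows on the rack at (308,322). Now I'll release and retreat.

```bash
cat > r.py <<'E'
from h import *
hand.gripper_to(.06)
manip.move_straight([*SL,.2],vel=.15)
manip.move_pose([.44,-.35,.30],quat(7))
manip.pause(.3)
for n in("side","top"):
    im,d=camera(n); np.savez(f"{n}4.npz",im=im,d=d); W=world(n,d)
    cr=im[130:310,150:350] if n=="side" else im[130:310,110:310]
    cv2.imwrite(f"pics/{n}4.png",cv2.resize(cr[:,:,::-1],(666,600),interpolation=cv2.INTER_CUBIC))
    k=(np.hypot(W[...,0]-SL[0],W[...,1]-SL[1])<.03)
    t=k&(W[...,2]>.1); c=k&(W[...,2]>.066)&(W[...,2]<.078)
    print(n,"grip top",W[t].mean(0).round(4),W[t][:,2].max(),"collar z",np.median(W[c][:,2]),c.sum())
    if n=="top":
        P=W[c][:,:2]*1000; print(cv2.minAreaRect(P.astype(np.float32)), np.c_[W[c],np.ones(c.sum())].shape)
        A=np.c_[P,np.ones(len(P))]; print("plane slope",np.linalg.lstsq(A,W[c][:,2]*1000,rcond=None)[0])
s=telemetry.get_state();print(s["time"],s["tcp_pos"],s["wrist_force"])
E
python3 r.py
```

```text
side grip top [0.4713 0.0894 0.1133] 0.12143749234182663 collar z 0.06974642996280296 199
top grip top [0.4736 0.0853 0.1192] 0.12657054752991634 collar z 0.07073388380904899 280
((474.374755859375, 84.31117248535156), (55.149803161621094, 58.8505744934082), 74.48966979980469) (280, 4)
plane slope [-7.36727292e-03  4.06794296e-03  7.39550763e+01]
13.7 [ 0.44014098 -0.34973793  0.29998741] [0.25852379 0.28842165 0.04441783]
```

```bash
sleep 1
```

```text
(no output)
```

View pics/side4.png

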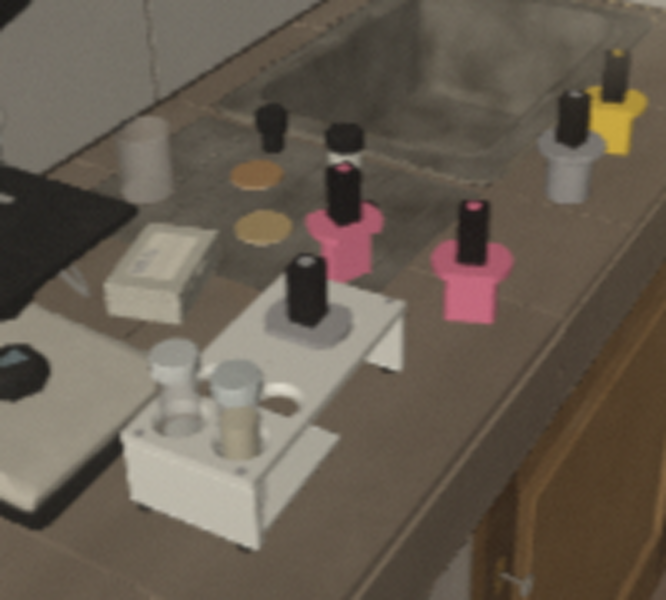

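View pics/top4.png

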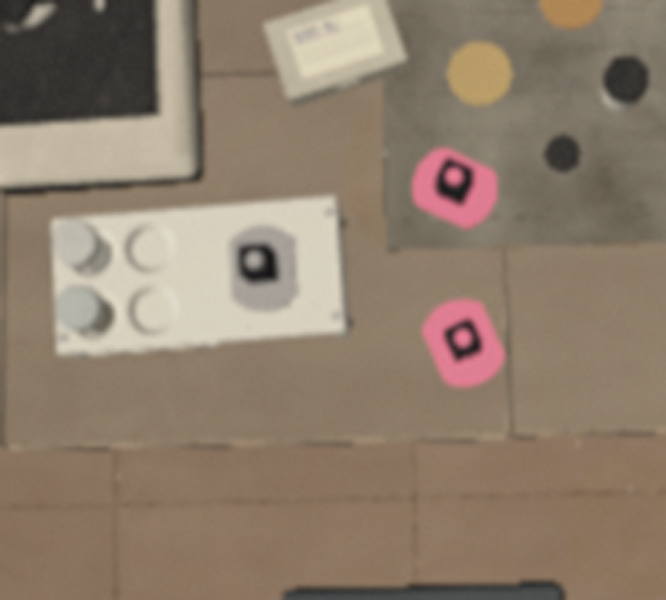

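Side view: the handle stands upright at (308,290) with its collar flat on the rack, and the round handle is still at (572,150). Top view: the collar is centred on the slot at (263,268).

```bash
python3 -c "
from h import *
workorder.close_job(); print(telemetry.get_state()['time'])"
```

```text
the job is handed in; nothing more can be done
the job is handed in; nothing more can be done
```

The flatted handle is fitted in the rack slot and released, and the job is handed in. The robot's clock read 13.7 s at my last check, against the 42 s limit.

I gripped the grey flatted handle by its black grip, turned it about 86° to match the slot, and lowered it until the collar met the rack. Contact came at a TCP height of 104 mm, which is the home height, with no contact on the way through the slot.

- **Seating:** The collar's top face measured 70–71 mm high, against 70 mm expected. It was level to within 0.5°, and the handle is centred on the slot to about 1 mm in the top view.
- **Rest of the scene:** The round handle and the pink look-alikes stand where they were, and so does the yellow one. The arm had retreated and was touching nothing.
- **Disagreement:** The side camera put the grip's top about 5 mm off in position. I put that down to it seeing only the near faces of the grip. The script error during the descent was a print statement and did not affect the robot's motion.

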